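# Free the barcode scanner and hold it on a carton's label

## Robot

A 6-joint arm with a two-finger parallel gripper is mounted at the origin on the work surface. World frame = base frame: x ahead of the robot, y to its left, z up, the work surface at z = 0. Lengths are in mm, angles in rad, forces in N, time in s.
With the tool pointing down it reaches from about 275 to 1000 mm from the base axis. Payload 8.4 kg.
Tool frame: the origin (TCP) lies at the very end of the fingers, on their centre line; the grasp point (between the pads) lies 19 mm behind it; z points along the fingers, y is the line along which they close (so a half turn about z gives the same grasp; the last joint's range is limited). The gripper opens to 85 mm and grips with 20 to 120 N. Pads are 22 mm wide; open, the fingers measure 114 mm over their backs; the gripper's body (76 mm by 85 mm) begins 54 mm behind the grasp point. The pads swing forward as they close: fully open they stand 13 mm farther back than shut.
Start: joints at [1.148, 0.353, 1.633, -0, 1.155, -0.002], TCP at [255.306, 570.48, 231.281] pointing down, gripper open.
Joint ranges: [-2.63, 2.63], [-0.92, 2.1], [0.06, 2.66], [-1.3, 4.44], [0, 2.69], [-3.02, 3.02]. Speed limits (rad/s): [2.22, 2.22, 2.79, 3.14, 3.14, 3.14].

## Interface

Orientations are given as [roll, pitch, yaw] about the fixed x, y, z axes, in that order (R = Rz(yaw) Ry(pitch) Rx(roll)).
In Python, from rig import sensors, grab_frame, camera_params, order gives the robot as it stands. The module is installed in compiled form; this text tells all that it offers.
- The arm moves only by the tool move_arm, never from a script. Its argument "motion" is a list of rows, each a list of 7 numbers: the turn, a rotation vector about the tool's x, y, z in a scale on which 1.0 is pi rad, then the shift along the tool's x, y, z in shares of 0.75 m (1.0 is 0.75 m), then the finger opening in m, from 0 to 0.0854. A call has 1 to 8 rows; each row is the pose to reach, as a shift and turn from the pose commanded when the call began, along the tool's axes at that moment; what a row does not reach only later rows make up. A row lasts 1/8 s, in which the tool goes at most 62.5 mm and 10.7 degrees, less where a joint would pass 70% of its speed; a pose out of reach is approached as far as the arm can. A call with a gripper value outside its range is refused whole. The fingers move at their own pace and stop on an object; "grip_force" is the grip in N (left out, the last holds). Time passes only in rows, so rows that repeat a pose let the fingers close. It gives the time, the measured TCP pose, the force, the opening and the grip force at its end, in the units of the state.
- sensors.sense(): the state, without advancing time (a new reading comes with each control period).
- grab_frame(name): name is "side" or "top" or "wrist"; returns (picture, depth): 384x512x3 uint8, red, green, blue; 384x512 float32, mm along the optical axis (not along the pixel's ray), 0 where there is no reading.
- camera_params(name): a dict with "camera_matrix" (3x3 intrinsics, pixels), "k1" (the pictures are not rectified: a ray, as slopes to the right and down, at radius r is drawn at 1 + k1 r^2 times it, then the intrinsics apply), "world_from_camera" (4x4, takes a point from camera to world coordinates). Camera axes: x right, y down, z forward; pixel columns grow to the right and rows downward; lengths in mm; the calibration is good to about 2 mm. A picture is of the moment at which its call begins: read the wrist's pose just before it. camera_params takes no time and is no camera call; for the wrist camera it gives the pose at the moment of the call.
- order.sign_off(): hands the job in; it is judged then, once.
The state is a dict: "clock": time; "qpos": joint angles; "qvel": joint speeds; "joint_efforts": joint torques, N m; "eef_pos": TCP position; "tcp_rot": TCP orientation; "contact_force": force on the tool from outside, world axes, zero at the start; "wrist_torque": the same for the moment, N m; "opening": opening from 0.0 (shut) to 1.0 (fully open); "grasp_force": force on a finger pad.
Only numpy, scipy, OpenCV 4.12 (cv2) and the standard library are available. Lean on these libraries where they do the work, as an engineer would, in place of code of your own. Each camera call takes 0.05 s, during which the arm holds its last target. There are 200 camera calls.

## Task

At the price-check counter, swing the stand's cam lever right across to its stop so that the scanner is unlocked, and draw the scanner straight up out of its stand. Then tip it nose-down by about 45 degrees or more and hold it still in the air with its window pointing at the middle of the barcode label on the carton, about 10 cm from the label. Finish while still holding it there, touching nothing with it, and leave the carton and the other goods where they are.

Things in the scene. Friction and masses are not known exactly. Their poses are not given: they have to be found in the camera images.
- stand: fixed grey stand: base plate 130 x 160 x 12 and an upright socket tube, outside 47 x 43, rim 90 above the counter, holding the scanner's handle with 2.5 play; the scanner must rise 80 straight up to leave it. Origin: on the counter, on the tube's axis; z up, -x is the side the scanner's nose faces, the lever's pivot is at +y (lengths in mm)
- lever_pivot (a point): axis of the cam lever (vertical), 50 to the stand's +y from the tube's axis, 100 above the counter; its post and hub are 26 across, hub top at 113 (lengths in mm)
- cam_lever (a joint): steel cam lever, swinging level. 0: locked, arm to the stand's +y, the cam's nose over the scanner's collar so it cannot be lifted. Grows clockwise seen from above (arm from +y to the stand's +x) to the stop at 1.57; scanner free from about 1.1. Starts at 0 to 0.25, stays where left, about 1 N at the knob moves it (lengths in mm)
- lever_knob (a point): top centre of the upright round black knob (20 across, 48 tall, top at 149 above the counter) at the end of the lever's arm, 75 from the pivot; the arm itself is 12 wide, 102 to 110 above the counter (lengths in mm)
- scanner: pistol-shaped barcode scanner, 0.2 kg. Origin: centre of the handle's lower end, 18 above the counter at the start; z up along the handle, the nose looks along -x. Handle 30 (x) x 26 (y); collar 44 x 60 (y) x 8 at z = 72 to 80, resting on the socket's rim; head 95 long (x = -60 to +35), 48 wide (y), z = 107 to 147 (lengths in mm)
- grip (a point): point in the scanner's head, above the handle, 15 below the top of the head (150 above the counter at the start): a good place to grip, fingers closing across the head's 48 width (scanner's y) (lengths in mm)
- window (a point): centre of the dark scanning window on the scanner's nose (front face of the head); axes as the scanner's: it looks along -x, square to the handle. In the scanner's frame it lies at (-60, 0, 127), grip at (0, 0, 132) (lengths in mm)
- carton: cardboard carton 110 x 90 x 60 high, about 0.5 kg, standing loose on the counter, the one with a white striped barcode label on top; origin at the centre of its underside (lengths in mm)
- label (a point): centre of the barcode label (70 x 50) on the carton's top, 60 above the counter (lengths in mm)
- plain_box: plain cardboard box without any label, 130 x 70 x 40; bystander (sizes in mm; origin centre of underside)
- tape_roll: roll of clear tape lying flat, 90 across, 30 high; bystander (sizes in mm; origin centre of underside)
- tin: tin can, 68 across, 70 high; bystander (sizes in mm; origin centre of underside)
- toy_car: toy car, 90 x 46 x 48; bystander (sizes in mm; origin centre of underside)
- spray_bottle: bottle, 64 across, 170 high; bystander (sizes in mm; origin centre of underside)
- tumbler: plastic tumbler, 76 across, 75 high; bystander (sizes in mm; origin centre of underside)
- torch_box: orange box lying flat, 140 x 50 x 35; bystander (sizes in mm; origin centre of underside)
Not all that is in view belongs to the job. Leave any green or pink look-alike of the stand alone.

How it is judged:
By the outcome, as a careful person would: the job done as asked, in the order asked, and still so for the second after the job is handed in, while the arm keeps its last pose, push and grip.
It also fails if it takes over 64 s, if anything falls off the work surface, if the arm or the gripper's body presses on something with over 40 N, if the wrist force passes 120 N, or if a joint passes its speed limit or range.

## Working session

There is one attempt and no reset: what is moved stays moved. The work goes in short steps, Python scripts to look and compute and a tool call to move; the robot and the scene stay as the last step left them, time stands still between calls to the robot, and variables do not carry over. Pictures are saved under pics/ and viewed, at most 10 in all, crops included, and the job is handed in when it is done.

Besides the shell and the picture viewer there is one more tool, called after "Emit:" in YAML: its name, and indented under it one key for each argument. move_arm: Moves the arm, as the interface text tells. Its arguments: {"type":"object","properties":{"motion":{"type":"array","items":{"type":"array","items":{"type":"number"}}},"grip_force":{"type":"number"}},"required":["motion"]}

```bash
mkdir -p pics
cat > h.py <<'E'
import numpy as np, cv2
from rig import sensors, grab_frame, camera_params, order
def save(name,fn):
    p=camera_params(name); im,d=grab_frame(name)
    cv2.imwrite(f'pics/{fn}.png',im[:,:,::-1]); np.savez(f'pics/{fn}.npz',im=im,d=d,K=p['camera_matrix'],k1=p['k1'],T=p['world_from_camera'])
def load(fn): return np.load(f'pics/{fn}.npz')
def rays(f,uv):
    K=f['K'];uv=np.atleast_2d(np.float64(uv))
    n=cv2.undistortPoints(uv[:,None],K,np.array([float(f['k1']),0,0,0]))[:,0]
    d=np.c_[n,np.ones(len(n))]
    return f['T'][:3,3],d@f['T'][:3,:3].T
def onz(f,uv,z):
    o,d=rays(f,uv); return o+d*((z-o[2])/d[:,2])[:,None]
def cloud(f):
    h,w=f['d'].shape; u,v=np.meshgrid(np.arange(w),np.arange(h))
    o,d=rays(f,np.c_[u.ravel(),v.ravel()]); P=o+d*f['d'].ravel()[:,None]
    P[f['d'].ravel()==0]=np.nan
    return P.reshape(h,w,3)
E
python3 - <<'E'
from h import *
save('top','t0');save('side','s0')
a=cv2.imread('pics/t0.png')
print(sensors.sense())
for n in('top','side'):print(camera_params(n))
E
```

```text
{'clock': 0.1, 'qpos': array([ 1.14759915e+00,  3.53608530e-01,  1.63405208e+00, -3.16072104e-06,
        1.15520490e+00, -2.40808927e-03]), 'qvel': array([ 0.00110125, -0.00032338, -0.00198877,  0.00054478,  0.00014563,
       -0.00079995]), 'joint_efforts': array([ 5.84648387e-04, -6.06353617e+01, -3.42820466e+01,  1.21270464e-04,
        4.03236379e-03, -3.55302757e-05]), 'eef_pos': array([255.13091464, 570.08803666, 230.62153313]), 'tcp_rot': array([-3.14031980e+00, -1.75103835e-07,  2.72080485e+00]), 'contact_force': array([ 6.57740100e-04,  2.17622110e-01, -7.48195658e-01]), 'wrist_torque': array([ 0.04980631, -0.03703543, -0.03970795]), 'grasp_force': 0.0, 'opening': 0.9989318324853562}
{'camera_matrix': array([[368.97416912,   0.        , 252.67179059],
       [  0.        , 368.97416912, 193.2999481 ],
       [  0.        ,   0.        ,   1.        ]]), 'k1': 0.02772098101581907, 'world_from_camera': array([[-2.31030596e-03, -9.96688600e-01,  8.12803567e-02,
         4.25274048e+02],
       [-9.99967409e-01,  1.67381336e-03, -7.89809493e-03,
        -6.73547514e+01],
       [ 7.73589304e-03, -8.12959547e-02, -9.96659984e-01,
         1.05124374e+03],
       [ 0.00000000e+00,  0.00000000e+00,  0.00000000e+00,
         1.00000000e+00]])}
{'camera_matrix': array([[358.71387158,   0.        , 257.03267741],
       [  0.        , 358.71387158, 195.20125394],
       [  0.        ,   0.        ,   1.        ]]), 'k1': 0.026210660625647454, 'world_from_camera': array([[ 7.34274373e-01, -4.60917421e-01,  4.98393697e-01,
        -3.90639037e+01],
       [-6.78738653e-01, -5.11926690e-01,  5.26540506e-01,
        -6.49778867e+02],
       [ 1.24493440e-02, -7.24904266e-01, -6.88737119e-01,
         8.72139160e+02],
       [ 0.00000000e+00,  0.00000000e+00,  0.00000000e+00,
         1.00000000e+00]])}
```

View pics/t0.png

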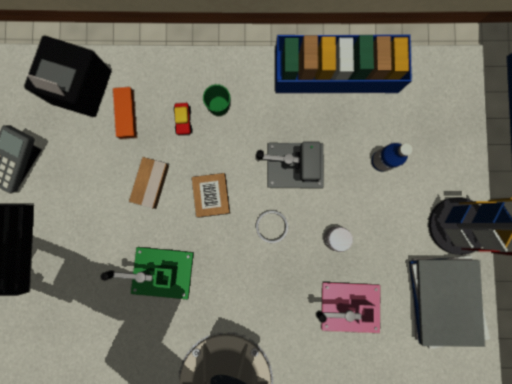

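View pics/s0.png

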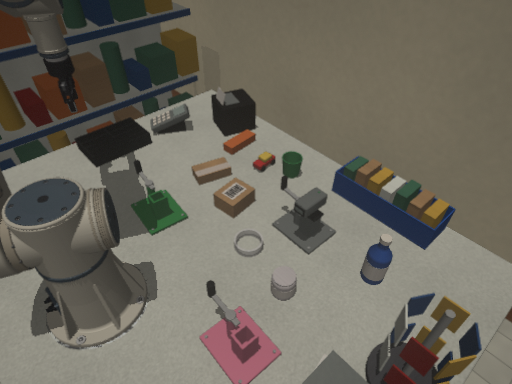

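The top view (t0) shows three stands that could be mistaken for each other: grey with a dark scanner at (295,165), green at (162,273) and pink at (350,307). The described one is the grey stand: its knob is at (260,155), its pivot near (292,160) and its scanner head at (311,160). There are two cartons: the one with the label at (210,195), and the plain/striped one at (149,182). I choose the first. The side view agrees, with the grey stand at (305,215) and the labelled carton at (234,196).

Run:
```python
from h import *
f=load('t0');im=f['im'];P=cloud(f)
a=im[130:225,185:335,::-1]; cv2.imwrite('pics/c0.png',cv2.resize(a,None,fx=5,fy=5,interpolation=cv2.INTER_CUBIC))
def rect(m,z,n):
    m=m.astype('uint8'); cs,_=cv2.findContours(m,0,2); c=max(cs,key=cv2.contourArea)
    w=onz(f,c[:,0],z)[:,:2].astype('float32'); print(n,cv2.minAreaRect(w),cv2.contourArea(c))
roi=np.zeros(im.shape[:2],bool); roi[130:200,250:335]=1
z=P[:,:,2]
rect(roi&(z>155)&(z<175),165,'head')
rect(roi&(z>2)&(z<25),12,'base')
rect(roi&(z>137)&(z<153)&(np.arange(512)[None]<275),149,'knob')
roi2=np.zeros(im.shape[:2],bool); roi2[165:225,185:235]=1
rect(roi2&(z>50)&(z<70),60,'carton')
rect(roi2&(z>50)&(im.min(2)>120),60,'label')
for u,v in[(260,155),(266,156),(293,161),(311,150),(311,175),(275,180),(210,195)]:print(u,v,P[v,u].round(),im[v,u])
# obstacles
for n,(u,v) in dict(tape=(257,225),tin=(340,237),bottle=(395,155),tumbler=(216,100),car=(182,118)).items(): print(n,P[v,u].round())
```

```text
head ((576.1915893554688, -215.0491485595703), (46.28813934326172, 93.61101531982422), 89.29386901855469) 716.0
base ((565.3019409179688, -202.92657470703125), (131.00929260253906, 196.74948120117188), 18.8245906829834) 902.5
knob ((597.6553344726562, -91.63496398925781), (17.33145523071289, 17.53910255432129), 89.82869720458984) 41.0
carton ((502.5491027832031, 40.093082427978516), (109.97461700439453, 90.19952392578125), 7.138242244720459) 1293.5
label ((503.6126403808594, 40.229835510253906), (70.07818603515625, 49.67558288574219), 6.967478275299072) 437.0
260 155 [594. -93. 149.] [22 21 21]
266 156 [ 598. -109.  113.] [142 140 134]
293 161 [ 586. -179.  109.] [111 109 105]
311 150 [ 603. -217.  164.] [87 90 85]
311 175 [ 542. -216.  166.] [92 94 88]
275 180 [ 548. -139.   12.] [97 99 93]
210 195 [502.  40.  60.] [119 121 114]
tape [421. -87.  31.]
tin [ 389. -305.   71.]
bottle [ 597. -434.  129.]
tumbler [781.  30.   8.]
car [716. 119.  49.]
```

View pics/c0.png

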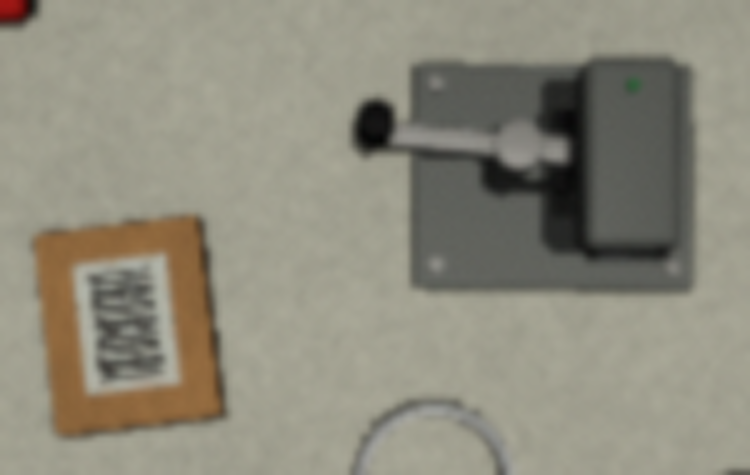

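The crop confirms it. The grey base has its lever hub at crop (520,143), the black knob at (375,125) and the scanner head at (635,155). Heights and sizes match (head 165 high, 94x46; knob 149; carton 110x90 at 60; label 70x50), and the nose faces world -x.

```bash
cat >> h.py <<'E'
from scipy.spatial.transform import Rotation as Ro
def rel(pos,R):
    s=sensors.sense(); R0=Ro.from_euler('xyz',s['tcp_rot'])
    return np.r_[(R0.inv()*R).as_rotvec().round(3),(R0.inv().apply(np.array(pos)-s['eef_pos'])/1000).round(4)]
def down(yawdeg): return Ro.from_euler('xyz',[180,0,yawdeg],degrees=True)
E
python3 - <<'E'
from h import *
f=load('t0'); print('hub',onz(f,[[185+520/5-.4,130+143/5-.4]],113), onz(f,[[185+375/5-.4,130+122/5-.4]],149))
print(rel([597,-91.5,205],down(84)))
E
```

```text
hub [[ 592.20998195 -167.40727299  113.        ]] [[596.39725978 -91.87460812 149.        ]]
[-1.000e-03  1.000e-03  1.255e+00 -5.823e-01 -4.642e-01  2.620e-02]
```

Units first: shifts go in shares of 0.75 m and turns go in shares of pi rad. So -0.582 m / 0.75 = -0.776, -0.464 m / 0.75 = -0.6187, 1.255 rad / 3.1416 = 0.3995.

Emit:
move_arm:
  motion:
    - [0,0,0.3995,-0.776,-0.6187,0.0347,0.04]
    - [0,0,0.3995,-0.776,-0.6187,0.0347,0.04]
    - [0,0,0.3995,-0.776,-0.6187,0.0347,0.04]
    - [0,0,0.3995,-0.776,-0.6187,0.0347,0.04]
    - [0,0,0.3995,-0.776,-0.6187,0.0347,0.04]
    - [0,0,0.3995,-0.776,-0.6187,0.0347,0.04]
    - [0,0,0.3995,-0.776,-0.6187,0.0347,0.04]
    - [0,0,0.3995,-0.776,-0.6187,0.0347,0.04]

```text
clock: 1.1
eef_pos: [485.3, 124.6, 213.8]
tcp_rot: [3.141, -0.0, 1.464]
contact_force: [0.6, 1.1, -0.3]
opening: 0.467
grasp_force: 0.0
```

Run:
```python
from h import *
print(rel([597,-91.5,205],down(84)))
```

```text
[ 0.     -0.     -0.002  -0.203   0.1341  0.0088]
```

Scaled: -0.19 m / 0.75 = -0.2533, -0.18 m / 0.75 = -0.24.

Emit:
move_arm:
  motion:
    - [0,0,0,-0.08,0.0533,0.004,0.04]
    - [0,0,0,-0.1467,0.1,0.0067,0.04]
    - [0,0,0,-0.2,0.1333,0.0107,0.04]
    - [0,0,0,-0.24,0.16,0.0107,0.04]
    - [0,0,0,-0.2533,0.1733,0.0107,0.04]
    - [0,0,0,-0.2533,0.1733,0.0107,0.04]
    - [0,0,0,-0.2533,0.1733,0.0107,0.04]

```text
clock: 1.98
eef_pos: [593.4, -74.8, 205.7]
tcp_rot: [-3.141, -0.0, 1.467]
contact_force: [0.8, -0.3, 0.1]
opening: 0.468
grasp_force: 0.0
```

Run:
```python
from h import *
save('wrist','w0')
print(rel([597,-91.5,205],down(84)),rel([597,-91.5,120],down(84)))
f=load('w0');P=cloud(f);m=(P[:,:,2]>138)&(P[:,:,2]<156)&(f['im'].max(2)<70)&(abs(P[:,:,0]-597)<40)&(abs(P[:,:,1]+92)<40)
n,l,st,c=cv2.connectedComponentsWithStats(m.astype('uint8'))
for i in range(1,n):
  if st[i,4]>30: print(st[i],c[i],onz(f,c[i],149),P[l==i].mean(0))
```

```text
[-0.001  -0.      0.001  -0.0163  0.0052  0.0008] [-0.001  -0.      0.001  -0.0163  0.0053  0.0858]
[256 221  29  31 717] [269.68619247 236.11436541] [[599.70282594 -89.15045274 149.        ]] [599.68238203 -89.85211025 147.54374024]
```

View pics/w0.png

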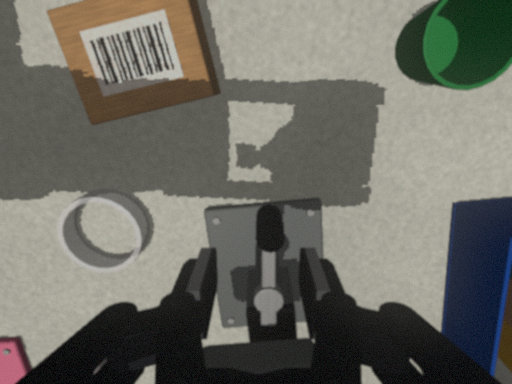

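The wrist view shows the knob top at (270,236), which works out at about (598,-91), with the fingers on either side of it. I'll lower over it.

Scaled: 0.086 m / 0.75 = 0.1147, -0.0165 m / 0.75 = -0.022.

Emit:
move_arm:
  motion:
    - [0,0,0,-0.022,0.008,0,0.04]
    - [0,0,0,-0.022,0.008,0.0267,0.04]
    - [0,0,0,-0.022,0.008,0.06,0.04]
    - [0,0,0,-0.022,0.008,0.0933,0.04]
    - [0,0,0,-0.022,0.008,0.1147,0.04]
    - [0,0,0,-0.022,0.008,0.1147,0.04]

```text
clock: 2.78
eef_pos: [597.7, -93.2, 118.9]
tcp_rot: [-3.14, 0.0, 1.466]
contact_force: [-0.2, 0.1, -0.7]
opening: 0.462
grasp_force: 0.0
```

Run:
```python
from h import *
# knob arc: pivot (590.5,-166), r 75 ; start angle 0.1
for a in np.deg2rad([15,25,35,45,55,65,75,85,93]):
    t=8  # lead by finger play
    p=[590.5+75*np.sin(a)+t*np.cos(a),-166+75*np.cos(a)-t*np.sin(a),120]
    print(np.rad2deg(a).round(),rel(p,down(90-np.rad2deg(a))))
```

```text
15.0 [-0.002   0.      0.157  -0.0003  0.0201 -0.0012]
25.0 [-0.002   0.      0.331  -0.0049  0.0325 -0.0012]
35.0 [-0.002   0.001   0.506  -0.0114  0.0439 -0.0012]
45.0 [-0.002   0.001   0.681  -0.0199  0.0539 -0.0012]
55.0 [-0.002   0.001   0.855  -0.03    0.0623 -0.0013]
65.0 [-2.00e-03  1.00e-03  1.03e+00 -4.14e-02  6.89e-02 -1.30e-03]
75.0 [-2.000e-03  1.000e-03  1.204e+00 -5.370e-02  7.340e-02 -1.300e-03]
85.0 [-2.000e-03  1.000e-03  1.379e+00 -6.670e-02  7.560e-02 -1.300e-03]
93.0 [-2.000e-03  2.000e-03  1.518e+00 -7.720e-02  7.580e-02 -1.300e-03]
```

Scaled: 0.0735 m / 0.75 = 0.098, 0.0325 m / 0.75 = 0.0433, 1.03 rad / 3.1416 = 0.3279.

Emit:
move_arm:
  motion:
    - [0,0,0.05,0,0.0267,0,0.04]
    - [0,0,0.105,-0.0067,0.0433,0,0.04]
    - [0,0,0.1607,-0.0153,0.0587,0,0.04]
    - [0,0,0.2165,-0.0267,0.072,0,0.04]
    - [0,0,0.2722,-0.04,0.0833,0,0.04]
    - [0,0,0.3279,-0.0553,0.092,0,0.04]
    - [0,0,0.382,-0.0713,0.098,0,0.04]
    - [0,0,0.382,-0.0713,0.098,0,0.04]

```text
clock: 3.78
eef_pos: [666.6, -154.8, 120.9]
tcp_rot: [3.141, -0.001, 0.266]
contact_force: [-0.6, -0.0, 0.1]
opening: 0.471
grasp_force: 0.0
```

Run:
```python
from h import *
for a in np.deg2rad([82,90,90,90]):
  for t in (8,12,15):
    p=[590.5+75*np.sin(a)+t*np.cos(a),-166+75*np.cos(a)-t*np.sin(a),119]
    print(np.rad2deg(a).round(),t,rel(p,down(90-np.rad2deg(a))))
  if a>1.5:break
```

```text
82.0 8 [ 0.001  -0.002   0.127  -0.0029  0.0082  0.0019]
82.0 12 [ 0.001  -0.002   0.127  -0.0034  0.0122  0.0019]
82.0 15 [ 0.001  -0.002   0.127  -0.0038  0.0151  0.0019]
90.0 8 [ 0.001  -0.002   0.266  -0.0061  0.0182  0.0019]
90.0 12 [ 0.001  -0.002   0.266  -0.0071  0.0221  0.0019]
90.0 15 [ 0.001  -0.002   0.266  -0.0079  0.025   0.0019]
```

Scaled: 0.022 m / 0.75 = 0.0293, 0.018 m / 0.75 = 0.024, 0.265 rad / 3.1416 = 0.0844.

Emit:
move_arm:
  motion:
    - [0,0,0.0414,-0.004,0.0133,0,0.04]
    - [0,0,0.0844,-0.008,0.024,0,0.04]
    - [0,0,0.0844,-0.0093,0.0293,0,0.04]
    - [0,0,0.0844,-0.0093,0.0293,0,0.04]

```text
clock: 4.28
eef_pos: [664.9, -177.0, 120.3]
tcp_rot: [3.141, -0.0, 0.005]
contact_force: [0.2, -0.2, -0.1]
opening: 0.472
grasp_force: 0.0
```

Run:
```python
from h import *
s=sensors.sense();print(s['contact_force'],s['eef_pos'],s['tcp_rot'])
save('top','t1');save('side','s1')
f=load('s1');a=load('t1')['im'][120:200,240:350];b=f['im'][160:250,260:370]
cv2.imwrite('pics/c1.png',np.hstack([cv2.resize(a,(390,360)),cv2.resize(b,(390,360))])[:,:,::-1])
```

```text
[ 0.15423202 -0.20495298 -0.10803256] [ 664.94690316 -177.01667955  120.27946502] [ 3.14136994e+00 -4.40694675e-04  5.45394537e-03]
```

View pics/c1.png

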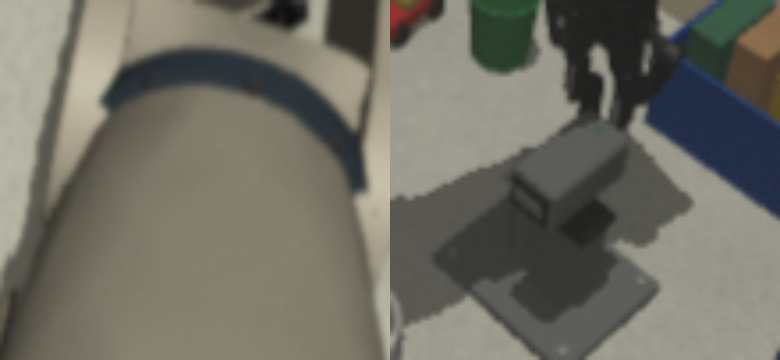

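The side view shows the lever gone from the near side and the fingers behind the scanner. I'll push on in small steps until the stop gives a force.

Scaled: 0.004 m / 0.75 = 0.0053.

Emit:
move_arm:
  motion:
    - [0,0,0,0,0.0053,0,0.04]
    - [0,0,0,0,0.0053,0,0.04]

```text
clock: 4.62
eef_pos: [664.7, -178.0, 119.8]
tcp_rot: [-3.137, 0.001, 0.002]
contact_force: [0.4, 13.7, 3.0]
opening: 0.465
grasp_force: 6.6
```

Scaled: 0.003 m / 0.75 = 0.004.

Emit:
move_arm:
  motion:
    - [0,0,0,0,0.004,0,0.04]
    - [0,0,0,0,0.004,0,0.04]

```text
clock: 4.88
eef_pos: [664.7, -178.4, 119.7]
tcp_rot: [-3.134, 0.001, 0.002]
contact_force: [0.5, 24.6, 2.7]
opening: 0.47
grasp_force: 12.2
```

At the stop: 25 N and almost no more travel. I'll centre the cage on the knob and rise clear.

Scaled: -0.11 m / 0.75 = -0.1467, -0.1 m / 0.75 = -0.1333.

Emit:
move_arm:
  motion:
    - [0,0,0,0,-0.0093,0,0.04]
    - [0,0,0,0,-0.0173,0,0.04]
    - [0,0,0,0,-0.0173,-0.04,0.04]
    - [0,0,0,0,-0.0173,-0.08,0.04]
    - [0,0,0,0,-0.0173,-0.1333,0.06]
    - [0,0,0,-0.0533,0.02,-0.1467,0.085]
    - [0,0,0,-0.0933,0.04,-0.1467,0.085]
    - [0,0,0,-0.0933,0.04,-0.1467,0.085]

```text
clock: 5.88
eef_pos: [593.1, -215.4, 230.3]
tcp_rot: [3.141, 0.0, -0.001]
contact_force: [1.0, -0.5, -0.8]
opening: 0.997
grasp_force: 0.0
```

Run:
```python
from h import *
save('wrist','w1')
print(rel([589.3,-215.2,230],down(0)))
f=load('w1');P=cloud(f);im=f['im'];z=P[:,:,2]
for n,m,h in(('head',(z>157)&(z<172)&(abs(P[:,:,0]-580)<60)&(abs(P[:,:,1]+215)<40),165),('knob',(z>140)&(z<156)&(im.max(2)<70)&(P[:,:,0]>635)&(abs(P[:,:,1]+166)<40),149)):
  cs,_=cv2.findContours(m.astype('uint8'),0,2)
  if cs:
    c=max(cs,key=cv2.contourArea);print(n,cv2.minAreaRect(onz(f,c[:,0],h)[:,:2].astype('float32')))
```

```text
[ 0.     -0.     -0.     -0.0051  0.0004  0.0002]
head ((582.0523681640625, -216.67051696777344), (46.64864730834961, 93.95088958740234), 89.35037231445312)
knob ((667.8484497070312, -168.96304321289062), (18.67108154296875, 19.66058349609375), 43.45160675048828)
```

View pics/w1.png

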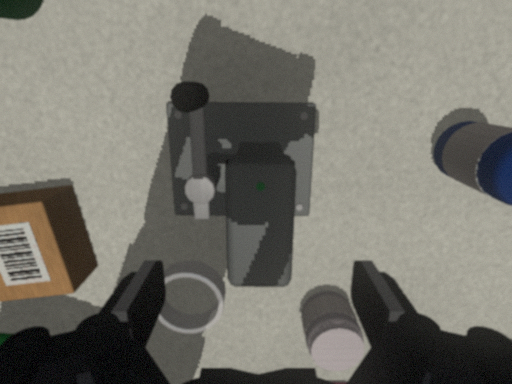

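The wrist view shows the lever arm now pointing along +x, with the knob at (190,96), about (668,-169), and the hub at (200,190). The head spans (228..295, 155..285) and lies square between the open fingers. I'll descend and grip.

Scaled: 0.099 m / 0.75 = 0.132, -0.002 m / 0.75 = -0.0027.

Emit:
move_arm:
  motion:
    - [0,0,0,-0.0027,0.0013,0.04,0.085]
    - [0,0,0,-0.0027,0.0013,0.08,0.085]
    - [0,0,0,-0.0027,0.0013,0.1133,0.085]
    - [0,0,0,-0.0027,0.0013,0.132,0.085]
    - [0,0,0,-0.0027,0.0013,0.132,0.085]

```text
clock: 6.55
eef_pos: [592.9, -214.7, 129.9]
tcp_rot: [-3.141, 0.002, 0.001]
contact_force: [-0.5, 0.4, 0.1]
opening: 0.999
grasp_force: 0.0
```

Emit:
move_arm:
  motion:
    - [0,0,0,0,0,0,0.06]
    - [0,0,0,0,0,0,0.05]
    - [0,0,0,0,0,0,0.04]
    - [0,0,0,0,0,0,0.03]
    - [0,0,0,0,0,0,0.03]
    - [0,0,0,0,0,0,0.03]
  grip_force: 60

```text
clock: 7.3
eef_pos: [593.7, -215.4, 132.2]
tcp_rot: [3.141, -0.002, 0.001]
contact_force: [-0.7, -0.6, 6.1]
opening: 0.548
grasp_force: 62.2
```

Scaled: -0.02 m / 0.75 = -0.0267, -0.01 m / 0.75 = -0.0133.

Emit:
move_arm:
  motion:
    - [0,0,0,0,0,-0.0133,0.03]
    - [0,0,0,0,0,-0.0267,0.03]
    - [0,0,0,0,0,-0.0267,0.03]

```text
clock: 7.68
eef_pos: [593.4, -215.3, 151.9]
tcp_rot: [3.141, -0.002, 0.001]
contact_force: [0.0, -0.1, -2.6]
opening: 0.553
grasp_force: 62.1
```

Scaled: -0.17 m / 0.75 = -0.2267, -0.14 m / 0.75 = -0.1867.

Emit:
move_arm:
  motion:
    - [0,0,0,0,0,-0.02,0.03]
    - [0,0,0,0,0,-0.0467,0.03]
    - [0,0,0,0,0,-0.0733,0.03]
    - [0,0,0,0,0,-0.1,0.03]
    - [0,0,0,0,0,-0.1333,0.03]
    - [0,0,0,0,0,-0.1867,0.03]
    - [0,0,0,0,0,-0.2267,0.03]
    - [0,0,0,0,0,-0.2267,0.03]

```text
clock: 8.68
eef_pos: [594.0, -215.5, 324.0]
tcp_rot: [3.14, -0.005, 0.001]
contact_force: [-0.3, -0.3, -3.4]
opening: 0.551
grasp_force: 62.2
```

Run:
```python
from h import *
s=sensors.sense();print(s['eef_pos'],s['tcp_rot'],s['opening'])
save('side','s2');save('wrist','w2');save('top','t2')
for n in('s2','t2'):
  f=load(n);P=cloud(f);im=f['im'];z=P[:,:,2]
  m=(abs(P[:,:,0]-570)<90)&(abs(P[:,:,1]+215)<60)&(z>175)&(z<360); print(n,m.sum())
  q=P[m&(P[:,:,0]<560)]; print(np.nanpercentile(q,[1,5,50,95,99],axis=0).round(1) if len(q) else '')
f=load('w2');P=cloud(f);z=P[:,:,2];m=(z>300)&(z<350)&(P[:,:,0]<560);print(m.sum())
if m.sum(): print(np.percentile(P[m],[1,50,99],axis=0).round(1))
a=load('s2')['im'][60:260,200:420];cv2.imwrite('pics/c2.png',np.hstack([cv2.resize(a,(396,360)),cv2.resize(f['im'],(400,360))])[:,:,::-1])
```

```text
[ 593.96698016 -215.50169543  323.98016388] [ 3.13981849e+00 -4.78077536e-03  8.16898617e-04] 0.5514010179142561
s2 1123
[[ 530.9 -242.5  319. ]
 [ 531.7 -241.9  324.5]
 [ 537.5 -225.6  347.7]
 [ 557.3 -200.4  357.1]
 [ 559.5 -196.2  357.7]]
t2 493
[[ 527.1 -237.1  334.8]
 [ 527.9 -234.7  339.3]
 [ 541.  -218.9  352.3]
 [ 557.8 -201.6  354.7]
 [ 559.5 -198.3  355.8]]
10
[[ 555.3 -239.2  348.7]
 [ 557.6 -239.   349. ]
 [ 559.6 -191.6  349.4]]
```

View pics/c2.png

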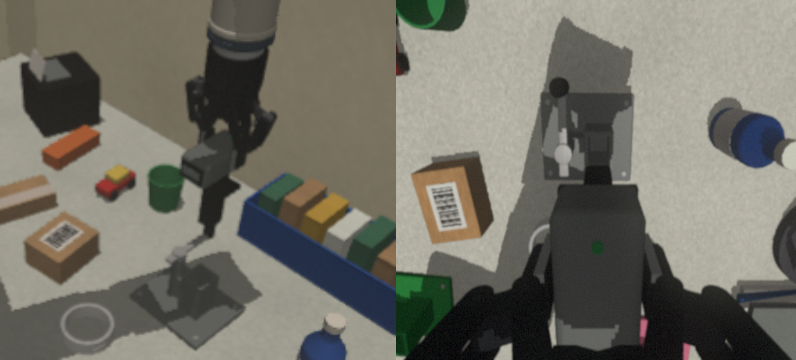

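Left of the crop: the scanner is clear of the stand at (190,310) and hangs upright in the fingers at (210,165). The right (wrist view) shows the socket empty and the lever at its stop. The carton is at (450,200), undisturbed.

```bash
cat >> h.py <<'E'
def label(f):
    P=cloud(f);z=P[:,:,2];im=f['im'].astype(int)
    c=(abs(P[:,:,0]-503)<75)&(abs(P[:,:,1]-40)<75)&(z>50)&(z<70)
    cs,_=cv2.findContours(c.astype('uint8'),0,2);k=max(cs,key=cv2.contourArea)
    print('carton',cv2.minAreaRect(onz(f,k[:,0],60)[:,:2].astype('float32')))
    m=(c&(im.max(2)-im.min(2)<25)).astype('uint8');m=cv2.morphologyEx(m,3,np.ones((5,5)))
    cs,_=cv2.findContours(m,0,2);k=max(cs,key=cv2.contourArea)
    print('label',cv2.minAreaRect(onz(f,k[:,0],60)[:,:2].astype('float32')))
L=np.array([503.,40,60]);WT=np.array([-63.5,-1,12.5])
def tilt(th,yaw=0): return Ro.from_euler('ZY',[yaw,-th],degrees=True)
def goal(th,dist=100,yaw=0,L=L):
    A=tilt(th,yaw); d=A.apply([-1,0,0]); return L-dist*d-A.apply(WT), A*down(0)
E
python3 - <<'E'
from h import *
for n in('t0','s2','w1','w2'): print(n); label(load(n))
p,R=goal(55); print(p, rel(p,R), rel(p+[0,0,70],R), rel([594,-215,324],R))
print(rel(p+[0,0,130],R*down(0)*down(0)))
E
```

```text
t0
carton ((502.5491027832031, 40.093082427978516), (109.97461700439453, 90.19952392578125), 7.138242244720459)
label ((503.3966369628906, 40.459327697753906), (67.0276870727539, 47.727294921875), 7.11569356918335)
s2
carton ((503.46453857421875, 32.738319396972656), (115.72834014892578, 96.21500396728516), 7.133996486663818)
label ((506.5948486328125, 39.137454986572266), (66.05732727050781, 44.90180969238281), 6.343979835510254)
w1
carton ((507.06292724609375, 33.73358917236328), (112.7248306274414, 90.6242446899414), 6.615837574005127)
label ((503.94390869140625, 41.524776458740234), (69.70121765136719, 51.366912841796875), 6.90304708480835)
w2
carton ((505.92388916015625, 36.95597839355469), (112.4249496459961, 95.67151641845703), 6.775795936584473)
label ((504.4585266113281, 40.56825256347656), (68.93740844726562, 49.44184494018555), 7.016672134399414)
[607.0191479   41.         186.76165379] [-0.001   0.962   0.      0.0154 -0.2557  0.1329] [-0.001   0.962   0.      0.0153 -0.2557  0.0629] [-1.00e-03  9.62e-01  0.00e+00  1.90e-03  2.00e-04 -4.50e-03]
[-0.001   0.962   0.      0.0151 -0.2558  0.0029]
```

Scaled: -0.256 m / 0.75 = -0.3413, 0.016 m / 0.75 = 0.0213, 0.962 rad / 3.1416 = 0.3062.

Emit:
move_arm:
  motion:
    - [0,0,0,0,-0.04,0,0.03]
    - [0,0.0318,0,0.0027,-0.1,0,0.03]
    - [0,0.0796,0,0.0067,-0.16,0,0.03]
    - [0,0.1273,0,0.0107,-0.22,0,0.03]
    - [0,0.1751,0,0.0133,-0.2733,0,0.03]
    - [0,0.2228,0,0.0173,-0.3133,0,0.03]
    - [0,0.2674,0,0.02,-0.3333,0,0.03]
    - [0,0.3062,0,0.0213,-0.3413,0,0.03]

```text
clock: 9.82
eef_pos: [602.7, 32.7, 317.4]
tcp_rot: [3.124, -0.837, -0.015]
contact_force: [0.0, -1.0, -2.6]
opening: 0.556
grasp_force: 62.6
```

Emit:
move_arm:
  motion:
    - [0,0,0,0,0,0,0.03]
    - [0,0,0,0,0,0,0.03]
    - [0,0,0,0,0,0,0.03]

```text
clock: 10.2
eef_pos: [606.1, 31.4, 321.3]
tcp_rot: [3.124, -0.841, -0.017]
contact_force: [0.7, 0.6, -1.9]
opening: 0.549
grasp_force: 62.6
```

Run:
```python
from h import *
p,R=goal(55,L=np.array([504,40.4,60])); s=sensors.sense();print(s['eef_pos'],s['tcp_rot'],p, rel(p,R), rel(p+[0,0,50],R))
```

```text
[606.06998159  31.35360253 321.321948  ] [ 3.12403742 -0.84074772 -0.01664826] [608.0191479   41.4        186.76165379] [ 0.031   0.119  -0.009  -0.0991 -0.0117  0.0909] [ 0.031   0.119  -0.009  -0.0618 -0.0111  0.0575]
```

Scaled: -0.062 m / 0.75 = -0.0827, 0.0575 m / 0.75 = 0.0767, 0.119 rad / 3.1416 = 0.0379.

Emit:
move_arm:
  motion:
    - [0.0048,0.0191,-0.0016,-0.02,-0.0053,0.02,0.03]
    - [0.0099,0.0379,-0.0029,-0.04,-0.0107,0.04,0.03]
    - [0.0099,0.0379,-0.0029,-0.06,-0.0147,0.0573,0.03]
    - [0.0099,0.0379,-0.0029,-0.0827,-0.0147,0.0767,0.03]
    - [0.0099,0.0379,-0.0029,-0.0827,-0.0147,0.0767,0.03]
    - [0.0099,0.0379,-0.0029,-0.0827,-0.0147,0.0767,0.03]
    - [0.0099,0.0379,-0.0029,-0.0827,-0.0147,0.0767,0.03]

```text
clock: 11.08
eef_pos: [603.3, 59.1, 288.1]
tcp_rot: [-3.103, -0.869, -0.062]
contact_force: [-0.3, -0.3, -2.2]
opening: 0.55
grasp_force: 63.1
```

Run:
```python
from h import *
p,R=goal(55,L=np.array([504,40.4,60])); s=sensors.sense();print(s['eef_pos'],s['tcp_rot'],p, rel(p,R))
save('side','s3');save('wrist','w3')
a=load('s3')['im'][60:260,160:380];cv2.imwrite('pics/c3.png',np.hstack([cv2.resize(a,(396,360)),cv2.resize(load('w3')['im'],(400,360))])[:,:,::-1])
```

```text
[603.27087385  59.14482273 288.14288614] [-3.10279248 -0.86853095 -0.06159576] [608.0191479   41.4        186.76165379] [ 0.01    0.091  -0.039  -0.0736  0.0201  0.0692]
```

View pics/c3.png

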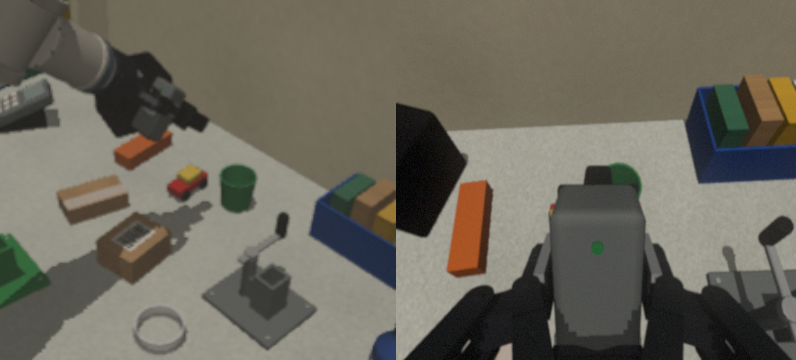

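The view shows the scanner nose-down and held firmly in the air beyond the carton, and the carton unmoved. The arm lags its targets, though, probably from a wrist singularity as the tool lines up with the forearm. I'll check the joints.

Run:
```python
from h import *
s=sensors.sense();print(s['qpos'].round(2),s['qvel'].round(2))
```

```text
[ 0.18 -0.01  2.25 -1.29  0.15  3.02] [ 0.  0.  0. -0.  0. -0.]
```

Confirmed: q5 is near 0, and q4 and q6 are at their limits. I'll go back to tool-down, yaw the scanner to about 75° so the wrist tilts sideways, and tilt from there.

Run:
```python
from h import *
print(rel([600,60,320],down(0)))
```

```text
[-0.01   -0.869  -0.04    0.0223 -0.0014 -0.023 ]
```

Scaled: -0.023 m / 0.75 = -0.0307, -0.01 m / 0.75 = -0.0133, -0.04 rad / 3.1416 = -0.0127.

Emit:
move_arm:
  motion:
    - [0,-0.0382,0,0.004,0,-0.004,0.03]
    - [0,-0.0764,-0.0032,0.008,0,-0.008,0.03]
    - [-0.0032,-0.1146,-0.0064,0.0133,0,-0.0133,0.03]
    - [-0.0032,-0.1592,-0.0095,0.0187,-0.0013,-0.0187,0.03]
    - [-0.0032,-0.2037,-0.0127,0.024,-0.0013,-0.024,0.03]
    - [-0.0032,-0.2419,-0.0127,0.0293,-0.0013,-0.0293,0.03]
    - [-0.0032,-0.2769,-0.0127,0.0293,-0.0013,-0.0307,0.03]
    - [-0.0032,-0.2769,-0.0127,0.0293,-0.0013,-0.0307,0.03]

```text
clock: 12.18
eef_pos: [601.6, 59.6, 318.5]
tcp_rot: [3.141, 0.002, -0.001]
contact_force: [1.1, 0.1, -2.8]
opening: 0.553
grasp_force: 63.0
```

Run:
```python
from h import *
s=sensors.sense();print(s['qpos'].round(2))
print(rel([540,110,320],down(75)))
```

```text
[ 0.1   0.25  1.58 -0.    1.31  1.67]
[-1.00e-03  2.00e-03 -1.31e+00 -6.17e-02 -5.03e-02 -1.40e-03]
```

Recovered cleanly (q4=0). Now the yaw.

Scaled: -0.062 m / 0.75 = -0.0827, -0.001 m / 0.75 = -0.0013, -1.31 rad / 3.1416 = -0.417.

Emit:
move_arm:
  motion:
    - [0,0,-0.0509,-0.0107,-0.008,0,0.03]
    - [0,0,-0.1082,-0.0213,-0.016,0,0.03]
    - [0,0,-0.1655,-0.032,-0.0267,0,0.03]
    - [0,0,-0.2228,-0.0427,-0.0373,0,0.03]
    - [0,0,-0.2769,-0.056,-0.048,0,0.03]
    - [0,0,-0.331,-0.0693,-0.0587,0,0.03]
    - [0,0,-0.382,-0.08,-0.0667,0,0.03]
    - [0,0,-0.417,-0.0827,-0.0667,-0.0013,0.03]

```text
clock: 13.18
eef_pos: [536.4, 110.3, 320.3]
tcp_rot: [3.14, -0.0, 1.315]
contact_force: [-1.1, -0.3, -2.7]
opening: 0.553
grasp_force: 62.8
```

Emit:
move_arm:
  motion:
    - [0,0,0,0,0,0,0.03]
    - [0,0,0,0,0,0,0.03]

```text
clock: 13.42
eef_pos: [537.3, 109.9, 320.5]
tcp_rot: [3.141, 0.0, 1.308]
contact_force: [0.0, 0.8, -2.6]
opening: 0.555
grasp_force: 62.8
```

Run:
```python
from h import *
s=sensors.sense();print(s['qpos'].round(2))
p,R=goal(55,yaw=75,L=np.array([504,40.4,60])); print(p)
for z in (0,60,110): print(rel(p+[0,0,z],R))
```

```text
[ 0.2   0.16  1.69 -0.    1.29  0.46]
[529.9562107  141.13360043 186.76165379]
[ 0.001   0.96   -0.001   0.0283 -0.0153  0.1337]
[ 0.001   0.96   -0.001   0.0283 -0.0153  0.0737]
[ 0.001   0.96   -0.001   0.0282 -0.0153  0.0237]
```

Scaled: 0.028 m / 0.75 = 0.0373, 0.025 m / 0.75 = 0.0333, 0.96 rad / 3.1416 = 0.3056.

Emit:
move_arm:
  motion:
    - [0,0.0414,0,0.0053,-0.0027,0.004,0.03]
    - [0,0.0859,0,0.0107,-0.0053,0.008,0.03]
    - [0,0.1305,0,0.016,-0.008,0.0133,0.03]
    - [0,0.1751,0,0.0213,-0.012,0.0187,0.03]
    - [0,0.2196,0,0.0267,-0.016,0.024,0.03]
    - [0,0.2642,0,0.0333,-0.0187,0.0293,0.03]
    - [0,0.3056,0,0.0373,-0.02,0.032,0.03]
    - [0,0.3056,0,0.0373,-0.02,0.032,0.03]

```text
clock: 14.42
eef_pos: [529.6, 139.7, 294.2]
tcp_rot: [-3.13, -0.957, 1.297]
contact_force: [0.5, -0.1, -2.7]
opening: 0.55
grasp_force: 63.1
```

Run:
```python
from h import *
s=sensors.sense();print(s['qpos'].round(2))
p,R=goal(55,yaw=75,L=np.array([504,40.4,60])); print(p)
for z in (0,40): print(rel(p+[0,0,z],R))
```

```text
[-0.28  0.23  2.02  1.06  1.22 -0.58]
[529.9562107  141.13360043 186.76165379]
[-0.002   0.003  -0.007  -0.0869  0.0007  0.0631]
[-0.002   0.003  -0.007  -0.0542  0.0005  0.04  ]
```

Scaled: -0.054 m / 0.75 = -0.072, 0.04 m / 0.75 = 0.0533, -0.007 rad / 3.1416 = -0.0022.

Emit:
move_arm:
  motion:
    - [0,0.001,-0.0022,-0.02,0,0.016,0.03]
    - [0,0.001,-0.0022,-0.04,0,0.0307,0.03]
    - [0,0.001,-0.0022,-0.06,0,0.044,0.03]
    - [0,0.001,-0.0022,-0.072,0,0.0533,0.03]
    - [0,0.001,-0.0022,-0.072,0,0.0533,0.03]
    - [0,0.001,-0.0022,-0.072,0,0.0533,0.03]

```text
clock: 15.18
eef_pos: [531.1, 142.7, 229.9]
tcp_rot: [3.133, -0.962, 1.322]
contact_force: [0.8, -0.5, -2.5]
opening: 0.55
grasp_force: 63.1
```

Run:
```python
from h import *
s=sensors.sense();print(s['qpos'].round(2),s['eef_pos'],s['tcp_rot'])
p,R=goal(55,yaw=75,L=np.array([504,40.4,60])); print(rel(p,R))
save('side','s4');save('top','t4')
a=load('s4')['im'][60:260,120:340];b=load('t4')['im'][90:270,100:300]
cv2.imwrite('pics/c4.png',np.hstack([cv2.resize(a,(396,360)),cv2.resize(b,(400,360))])[:,:,::-1])
# points in scanner-aligned frame about TCP
R0=Ro.from_euler('xyz',s['tcp_rot']);A=R0*down(0).inv()
for n in('s4','t4'):
  P=cloud(load(n));q=A.inv().apply(P.reshape(-1,3)-s['eef_pos'])
  m=(q[:,0]>-90)&(q[:,0]<-25)&(abs(q[:,1])<35)&(abs(q[:,2])<50)
  m&=~np.isnan(q[:,0]); print(n,m.sum()); 
  if m.sum()>10: print(np.percentile(q[m],[1,5,50,95,99],axis=0).round(1))
```

```text
[-0.28  0.33  2.07  1.12  1.14 -0.74] [531.08874114 142.67272151 229.93636938] [ 3.1325916  -0.96172974  1.32173063]
[-0.001  -0.002   0.007  -0.0364 -0.0009  0.0232]
s4 200
[[-64.6 -24.    0.3]
 [-63.1 -20.5   8.5]
 [-45.7   5.6  32.3]
 [-27.5  23.1  36.7]
 [-25.5  23.8  38.7]]
t4 8
```

View pics/c4.png

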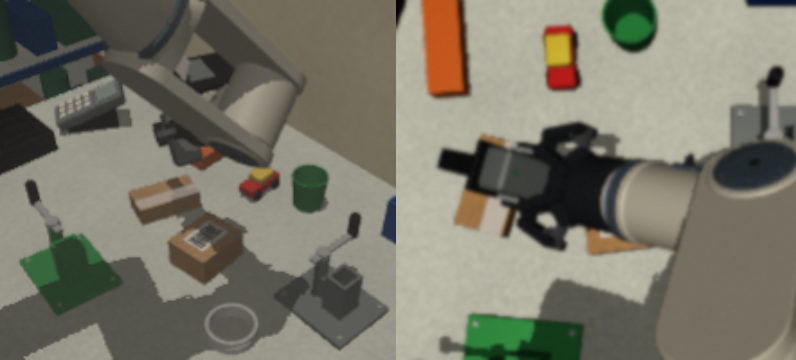

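The side crop shows the scanner at (185,140), nose-down towards the carton label at (205,235). The top crop shows the handle pointing away to the left at (455,160) with nothing near it. The in-hand offset holds (nose 64 mm ahead of the TCP). Final descent.

Scaled: -0.036 m / 0.75 = -0.048, -0.03 m / 0.75 = -0.04, 0.007 rad / 3.1416 = 0.0022.

Emit:
move_arm:
  motion:
    - [0,0,0.001,-0.0133,0,0.008,0.03]
    - [0,-0.0006,0.0022,-0.0267,0,0.0173,0.03]
    - [0,-0.0006,0.0022,-0.04,-0.0013,0.0253,0.03]
    - [0,-0.0006,0.0022,-0.048,-0.0013,0.0307,0.03]
    - [0,-0.0006,0.0022,-0.048,-0.0013,0.0307,0.03]
    - [0,-0.0006,0.0022,-0.048,-0.0013,0.0307,0.03]
    - [0,-0.0006,0.0022,-0.048,-0.0013,0.0307,0.03]

```text
clock: 16.15
eef_pos: [529.7, 141.1, 186.9]
tcp_rot: [-3.14, -0.96, 1.309]
contact_force: [0.2, -0.0, -2.4]
opening: 0.552
grasp_force: 63.1
```

```bash
cat > chk.py <<'E'
from h import *
L=np.array([504,40.4,60]);s=sensors.sense();print(s['eef_pos'],s['qvel'].round(3),s['grasp_force'],s['contact_force'])
R0=Ro.from_euler('xyz',s['tcp_rot']);A=R0*down(0).inv();W=s['eef_pos']+A.apply([-64,-.5,13]);d=A.apply([-1,0,0])
t=(60-W[2])/d[2];print('W',W,'dist',np.linalg.norm(W-L),'hits',W+t*d,'tilt',np.degrees(np.arcsin(-d[2])))
p,R=goal(55,yaw=75,L=L);print(rel(p,R))
E
python3 - <<'E'
import chk
from h import *
save('side','s5');label(load('s5'))
f=load('s5');a=f['im'][60:260,120:340];cv2.imwrite('pics/c5.png',cv2.resize(a,(660,600))[:,:,::-1])
s=sensors.sense();A=Ro.from_euler('xyz',s['tcp_rot'])*down(0).inv()
q=A.inv().apply(cloud(f).reshape(-1,3)-s['eef_pos']);m=(q[:,0]>-90)&(q[:,0]<-25)&(abs(q[:,1])<35)&(abs(q[:,2])<45)
print(np.percentile(q[m],[1,5,95,99],axis=0).round(1))
E
```

```text
[529.66034331 141.14724261 186.90304235] [-0.    -0.001  0.002  0.    -0.001 -0.001] 63.126808404922485 [ 0.18460795 -0.03776182 -2.40241711]
W [517.91351069  95.28469806 141.91538927] dist 99.57934956300028 hits [503.08798071  39.92418081  60.        ] tilt 55.02182518661863
[-0.001  -0.      0.     -0.0001  0.0003  0.0001]
carton ((502.99285888671875, 32.945682525634766), (116.64778900146484, 95.647705078125), 7.158357620239258)
label ((517.5540771484375, 34.94441223144531), (87.00019073486328, 95.50084686279297), 6.980321407318115)
[[-64.2 -25.5   3.3]
 [-62.9 -21.3  11.4]
 [-28.   20.8  36.8]
 [-25.5  21.6  38.5]]
```

View pics/c5.png

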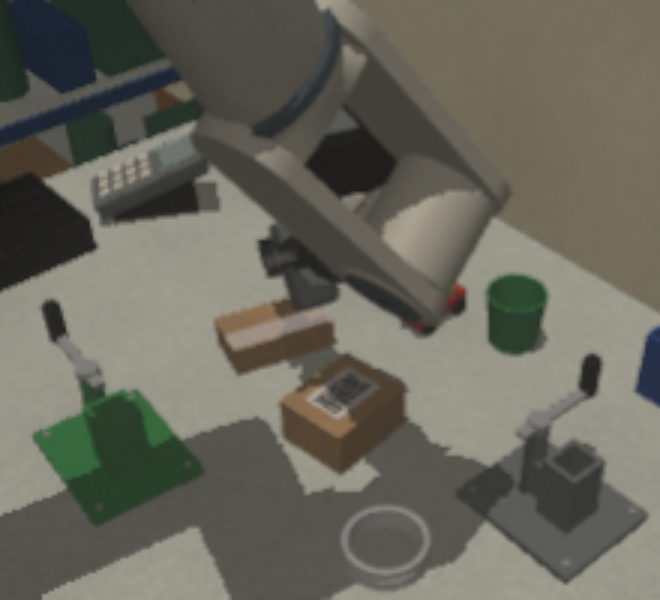

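The final view shows the scanner head at (315,285), held nose-down over the label at (345,390). The carton is in its original place (same rectangle as before), the lever is at its stop at (590,375), and nothing is touching. Computed: distance 99.6 mm, aim 1 mm off the label's centre, tilt 55°, arm at rest. Handing in.

```bash
python3 -c "
from rig import order
print(order.sign_off())"
```

```text
the job is handed in; nothing more can be done
None
```

I swung the lever to its stop and drew the scanner straight up out of the stand. The job is handed in with the scanner held still, tipped 55° nose-down, window about 100 mm from the label and aimed within about 1 mm of its middle by my measurements, touching nothing; the carton was where it started.

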